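Slide the bolt pan through the scanning arch and index the bin carousel

ROBOT

A 7-joint arm with a two-finger parallel gripper is mounted at the origin on the work surface. World frame = base frame: x ahead of the robot, y to its left, z up, the work surface at z = 0. Lengths are in m, angles in rad, forces in N, time in s.
With the tool pointing down it reaches from about 0.425 to 0.875 m from the base axis. Payload 9.9 kg.
Tool frame: the origin (TCP) lies at the very end of the fingers, on their centre line; the grasp point (between the pads) lies 19 mm behind it; z points along the fingers, x is the direction in which the jaws open and shut, and the axes are right-handed (so a half turn about z gives the same grasp; the last joint's range is limited). The gripper opens to 85 mm and grips with 20 to 120 N. Pads are 22 mm wide; open, the fingers measure 114 mm over their backs; the gripper's body (76 mm by 85 mm) begins 54 mm behind the grasp point. The pads swing forward as they close: fully open they stand 13 mm farther back than shut.
Start: joints at [1.091, 0.576, 0.025, 1.437, -0.015, 1.129, -0.057], TCP at [0.26, -0.623, 0.231] pointing down, gripper open.
Joint ranges: [-2.76, 2.76], [-0.34, 2.15], [-1.52, 1.57], [0.19, 2.46], [-1.09, 4.23], [0.17, 1.99], [-2.82, 2.82]. Speed limits (rad/s): [2.22, 2.22, 3.01, 3.01, 3.14, 3.14, 3.14].

INTERFACE

Orientations are given as a rotation vector (axis times angle).
In Python, from rig import r gives the robot as it stands.
- The arm moves only by the tool apply_moves, never from a script. Its argument "series" is a list of rows, each a list of 2 entries, a list of its own where there are three numbers: the shift along the tool's x, y, z in cm, then the turn about the tool's z in degrees. A call has 1 to 20 rows; each row is the pose to reach, as a shift and turn from the pose measured when the call began, along the tool's axes at that moment; what a row does not reach only later rows make up. A row lasts 1/8 s, in which the tool goes at most 62.5 mm and 10.7 degrees, less where a joint would pass 70% of its speed; a pose out of reach is approached as far as the arm can. A call with a gripper value outside its range is refused whole. "hand" is the opening, from 0 (shut) to 1 (fully open), set as the call begins (left out, the last holds). The fingers move at their own pace and stop on an object; "squeeze" is the grip in N (left out, the last holds). Time passes only in rows, so rows that repeat a pose let the fingers close. It gives the time, the measured TCP pose, the force and the opening at its end, in the units of the state.
- r.state(): the state, without advancing time (a new reading comes with each control period).
- r.camera(name): name is "scene" or "side" or "wrist"; returns a dict with "img" (420x560x3 uint8, red, green, blue), "depth" (420x560 float32, m along the optical axis (not along the pixel's ray), 0 where there is no reading), "camera_matrix" (3x3 intrinsics, pixels), "rvec" (rotation vector, rad) and "tvec" (3), from world to camera coordinates, as OpenCV has them; the wrist camera has in their place "hand_eye" (4x4, takes a point from camera to tool coordinates, whose origin is the TCP and whose axes are the tool frame's). Camera axes: x right, y down, z forward; pixel columns grow to the right and rows downward; lengths in m; the calibration is good to about 2 mm. The wrist camera is an equidistant fisheye: a pixel r from the principal point sees the ray r / f radians off the axis. A picture is of the moment at which its call begins: read the wrist's pose just before it.
- r.job_done(): hands the job in, once; it reports no verdict.
Trained networks look in a picture, given as the dict that the camera call returned (one of the last four; its "shot" number tells which), for a name from the list of things; names that differ only in an ending like _2 or _b are one class to them, and where a whole thing is asked for, a point or a joint stands for the part that bears it (a point fixed in the world has none). Each returns a list of dicts, best first, with "conf" (0 to 1); they miss things now and then, are a little off and sometimes report something else, mostly with a low value. They report only what shows in the picture. A call takes as long as a camera call. They do not tell look-alikes from the thing itself.
- r.boxes_of(picture, target): "pixel" ([column, row] in pixels, amid what is visible of it).
- r.landmark_of(picture, target): "pixel" ([column, row] in pixels: a listed point, or the origin of a listed thing).
The state is a dict: "time_s": time; "joint_positions": joint angles; "qvel": joint speeds; "joint_torque": joint torques, N m; "tool_pos": TCP position; "eef_rot": TCP orientation; "ft_force": force on the tool from outside, world axes, zero at the start; "torque": the same for the moment, N m; "finger_gap": opening from 0.0 (shut) to 1.0 (fully open).
Only numpy, scipy, OpenCV 4.12 (cv2) and the standard library are available. Lean on these libraries where they do the work, as an engineer would, in place of code of your own. Each camera call takes 0.05 s, during which the arm holds its last target.

TASK

Slide the pan of bolts along the steel bed, without lifting it off the bed or knocking the arch, from the yellow mark until it sits wholly on the white mark under the scanning arch, and let go of it there so that it can be scanned. Then take it by the handle that sticks out on the other side, slide it on until it sits wholly on the green mark and let go. Then turn the bin carousel one notch so that its green-fronted pocket faces the pan; leave everything else on the bench where it is.

Things in the scene. Friction and masses are not known exactly. Their poses are not given: they have to be found in the camera images.
- pan_center (a point): Centre of the pan, 25 mm above its underside. Round open aluminium pan with bolts lying fast in it (110 mm across the rim, 50 mm high, about 0.4 to 0.75 kg), with two straight black bar handles that stick out along its own +y and -y. It stands loose on the steel bed, at first on the yellow mark with its handles roughly along the bed. z is up.
- pan: The same pan; origin at the centre of its underside, axes as for pan_center.
- handle_a (a point): Gripping point of the pan's handle on its own +y side: 90 mm from the pan's centre, 41 mm above the pan's underside. The handle is a level bar 14 mm wide (pan's x), 16 mm high, reaching from the pan's wall out to 116 mm from its centre; take it from above with the fingers on its two long sides.
- handle_b (a point): Gripping point of the like handle on the pan's -y side.
- bed: Fixed flat steel bed, 160 mm (its x) by 660 mm (its y) and 6 mm thick; origin at the centre of its underside, z up. The pan slides along its y. A white disc mark, 140 mm across, lies flat at its centre, under the arch. The bed's yaw varies a little.
- arch: Fixed grey scanning arch that spans the bed at its centre, above the white mark; origin at table level below the middle of the beam, which is the centre of the white mark. Axes as the bed's. The beam runs along x, 220 mm long, 36 mm wide (y), from 87 to 143 mm above the table; the legs, 16 mm by 36 mm, stand 102 mm either side. The pan passes below the beam; a gripper does not: with the pan centred on the white mark each handle sticks out on its own side of the arch.
- green_mark_c (a point): Centre of the green disc mark on the bed (flat, 140 mm across, on the bed's top, 6 mm above the table): where the pan must go. Some 190 mm along the bed from the arch, on the left or on the right.
- yellow_mark_c (a point): Centre of the yellow disc mark on the bed (flat, 140 mm across): where the pan starts, on the other side of the arch.
- rotor (a joint): Angle of the bin carousel, rad, growing counter-clockwise seen from above; 0 in the notch where it starts. It clicks into notches at -1.047, 0, +1.047 and +2.094 and has end stops just beyond. At +1.047, one notch counter-clockwise from the start, the green-fronted pocket faces the green mark. Turning over the hump between notches takes about 0.2 to 0.25 N m; let go within 0.3 rad of a notch, it settles there.
- knob (a point): Centre of the carousel's black bar knob, on the turning axis, 83 mm above the table; axes turn with the carousel. The bar is 62 mm long along this point's x, 14 mm wide (y) and 36 mm high, upright on the hub, its lower face 65 mm above the table; nothing else of the carousel is higher than 67 mm. The carousel is a white six-pocket round tray 160 mm across and 47 mm high at the pocket walls, fixed on the table beside the green mark on the side away from the robot.
- green_pocket (a point): Middle of the carousel's green-fronted, green-floored pocket of brass bolts (the only green one), 50 mm from the turning axis, 30 mm above the table.
- wrench: Bystander: steel wrench 170 mm long lying on the table near one end of the bed; leave it.
- big_bolt: Bystander: steel hex bolt about 90 mm long lying beyond the arch; leave it.
- tape_roll: Bystander: orange roll 64 mm across, 24 mm high, beyond the arch; leave it.
- jar: Bystander: jar 54 mm across, 75 mm high, blue lid, beyond the arch; leave it.
- small_box: Bystander: cardboard box 90 x 60 x 45 mm near one end of the bed; leave it.
- big_nut: Bystander: brass ring nut 44 mm across, 18 mm high, beyond the arch; leave it.
Mind the look-alikes: they are no part of the job. What is shaped like the pan but red is not meant.

How it is judged:
On the way, in this order (a step that is already met when the one before it is completed fails the run):
1. the pan rests on the white mark under the arch, its centre within 16 mm of the mark's, let go of (horizontal distance between pan_center and arch below 0.016 m and contact force between the fingers and pan below 0.1 N and linear speed of pan below 0.01 m/s), for 0.2 s.
2. the pan rests wholly on the green mark, centre within 16 mm of the mark's, let go of (horizontal distance between pan_center and green_mark_c below 0.016 m and contact force between the fingers and pan below 0.1 N and linear speed of pan below 0.01 m/s), for 0.2 s.
3. the carousel is in the notch with its green-fronted pocket facing the pan (joint within 0.1 rad of 1.047) (value of joint rotor between 0.947 and 1.147 rad), for 0.2 s.
At the end, for the whole second after the job is handed in: The pan stands flat on the bed, at rest and released, its centre within 16 mm of the green mark's centre, and the carousel rests within 0.1 rad of the notch at 1.047, green-fronted pocket facing the pan (all of step 2 and all of step 3 and angle between pan's own z axis and vertical below 0.06 rad and z of pan in the frame of bed below 0.01 m and velocity of joint rotor between -0.05 and 0.05 rad/s); the robot touches nothing.
It fails at once if the pan is lifted more than 6 mm off the bed or tipped more than 0.2 rad (z of pan in the frame of bed above 0.012 m or angle between pan's own z axis and vertical above 0.2 rad).
It fails at once if the arch is knocked (more than 10 N) (contact force between arch and anything else above 10 N).
It fails at once if a bystander is shifted more than 25 mm (distance of any of wrench, big_bolt, tape_roll, jar, small_box, big_nut from where it was at the start of the episode above 0.025 m).
It also fails if it takes over 72 s, if anything falls off the work surface, if the arm or the gripper's body presses on something with over 40 N, if the wrist force passes 120 N, or if a joint passes its speed limit or range.

## Working session

There is one attempt and no reset: what is moved stays moved. The work goes in short steps, Python scripts to look and compute and a tool call to move; the robot and the scene stay as the last step left them, time stands still between calls to the robot, and variables do not carry over. Pictures are saved under pics/ and viewed, and the job is handed in when it is done.

Besides the shell and the picture viewer there is one more tool, called after "Request:" by a JSON object that holds its "method" and its "body". apply_moves: Moves the arm, as the interface text tells. Its arguments: {"type":"object","properties":{"series":{"type":"array"},"hand":{"type":"number"},"squeeze":{"type":"number"}},"required":["series"]}

```bash
ls; mkdir -p pics; cat > h.py <<'E'
import numpy as np, cv2
from rig import r
from scipy.spatial.transform import Rotation as R
def save(c,n,img=None):
    cv2.imwrite('pics/'+n+'.png',cv2.cvtColor(c['img'] if img is None else img,cv2.COLOR_RGB2BGR))
def w(c,px,z=None):
    K=c['camera_matrix'];Rm=cv2.Rodrigues(np.array(c['rvec'],float))[0];t=np.array(c['tvec'],float).ravel()
    ray=np.linalg.inv(K)@np.array([px[0],px[1],1.]); C=-Rm.T@t
    if z is None:
        d=c['depth'][int(round(px[1])),int(round(px[0]))]; return C+Rm.T@ray*d
    v=Rm.T@ray; return C+v*(z-C[2])/v[2]
E
cat > a.py <<'E'
from h import *
s=r.state();print(s)
for n in ['scene','side','wrist']:
    c=r.camera(n);save(c,n+'0')
    for t in ['pan_center','handle_a','handle_b','arch','bed','green_mark_c','yellow_mark_c','knob','green_pocket']:
        try:
            l=r.landmark_of(c,t)[:3]
            print(n,t,[(np.round(x['pixel'],1).tolist(),round(x['conf'],2)) for x in l])
        except Exception as e: print(n,t,e)
E
python3 a.py
```

```text
pics
{'time_s': 0.0, 'joint_positions': array([ 1.09119266,  0.57649392,  0.02482053,  1.43792228, -0.01500709,
        1.12899665, -0.05651521]), 'qvel': array([ 0.00036574,  0.00043049, -0.00111068, -0.00089937, -0.00029983,
       -0.00046197,  0.00019575]), 'joint_torque': array([-4.86615154e-04, -7.65764809e+01,  2.24981055e+00, -2.85975677e+01,
        1.51990430e-02,  1.27187514e-02, -2.59519442e-05]), 'tool_pos': array([ 0.26008882, -0.62238189,  0.23046276]), 'eef_rot': array([-2.61416620e+00,  1.74079961e+00,  2.19374336e-03]), 'ft_force': array([ 0.67887374,  0.16299992, -0.40215841]), 'torque': array([ 0.04063131, -0.01659951,  0.00079007]), 'finger_gap': 1.0019012598519912}
scene pan_center [([222.3, 279.0], 0.93), ([105.9, 250.5], 0.56)]
scene handle_a [([82.5, 224.7], 0.9), ([180.6, 292.0], 0.82), ([261.8, 257.7], 0.8)]
scene handle_b [([82.5, 224.7], 0.9), ([180.6, 292.0], 0.82), ([261.8, 257.7], 0.8)]
scene arch []
scene bed [([288.8, 250.8], 0.9)]
scene green_mark_c [([344.6, 212.4], 0.84), ([223.0, 286.7], 0.69), ([369.1, 304.9], 0.44)]
scene yellow_mark_c [([226.3
[... 283 characters left out ...]
57.1], 0.59)]
side handle_b [([415.9, 183.2], 0.95), ([303.2, 184.1], 0.84), ([362.0, 157.1], 0.59)]
side arch [([217.8, 172.8], 0.57), ([327.5, 177.7], 0.46)]
side bed [([273.0, 217.8], 0.74)]
side green_mark_c [([211.2, 262.7], 0.67), ([217.5, 171.3], 0.19)]
side yellow_mark_c [([329.2, 182.0], 0.64), ([161.8, 196.9], 0.31), ([211.9, 195.8], 0.19)]
side knob [([157.7, 197.9], 0.67)]
side green_pocket [([152.3, 228.7], 0.64)]
wrist pan_center [([25.3, 118.3], 0.7)]
wrist handle_a [([11.2, 182.0], 0.95), ([33.6, 55.3], 0.57)]
wrist handle_b [([11.2, 182.0], 0.95), ([33.6, 55.3], 0.57)]
wrist arch []
wrist bed []
wrist green_mark_c []
wrist yellow_mark_c []
wrist knob []
wrist green_pocket []
```

View pics/scene0.png

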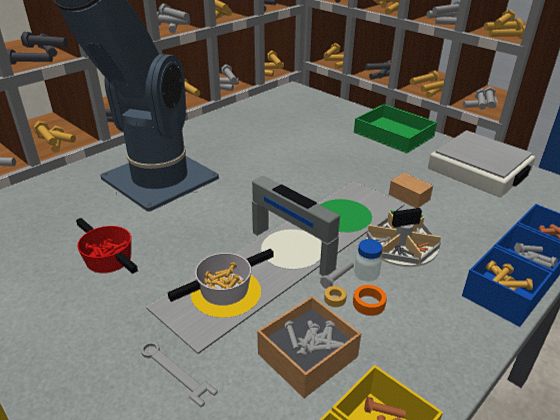

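View pics/side0.png

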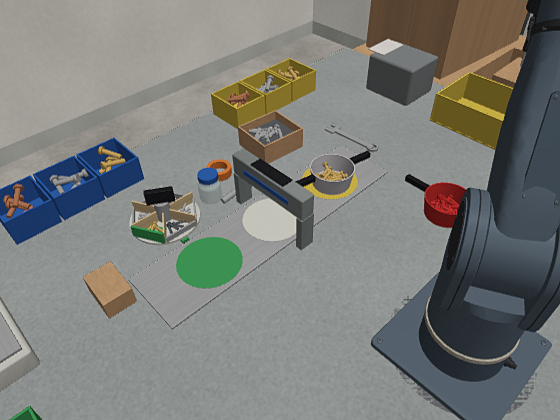

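View pics/wrist0.png

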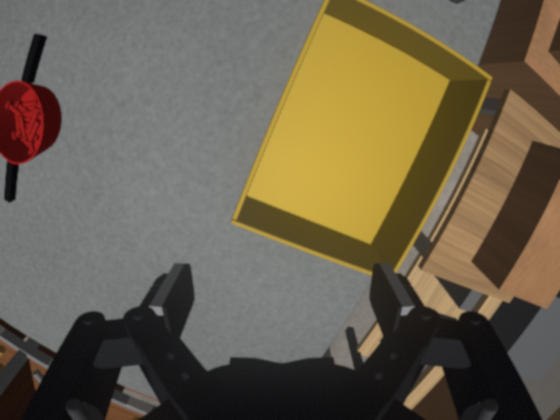

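Scene view: the red pan at (105,250) is the look-alike, and the aluminium pan at (222,279) on the yellow mark is the target. White mark (293,248), green mark (345,213), carousel knob (405,216). In the side view the pan is at (332,175), the green mark at (210,262) and the knob at (158,196).

```bash
cat > b.py <<'E'
from h import *
from scipy.optimize import least_squares
for n in ['scene','side']:
    c=r.camera(n)
    hsv=cv2.cvtColor(c['img'],cv2.COLOR_RGB2HSV)
    H,W=hsv.shape[:2]
    vv,uu=np.mgrid[0:H,0:W]
    K=c['camera_matrix'];Rm=cv2.Rodrigues(np.array(c['rvec'],float))[0];t=np.array(c['tvec'],float).ravel()
    ray=np.stack([(uu-K[0,2])/K[0,0],(vv-K[1,2])/K[1,1],np.ones((H,W))],-1)
    P=(ray*c['depth'][...,None]-t)@Rm
    np.save(n+'P.npy',P); np.save(n+'I.npy',c['img'])
    print(n,'cam',-Rm.T@t)
    seeds={'scene':{'green':(345,213),'white':(293,248),'yellow':(250,300)},'side':{'green':(210,262),'white':(262,222),'yellow':(325,190)}}[n]
    for k,s in seeds.items():
        im=cv2.GaussianBlur(c['img'],(3,3),0).astype(int)
        col=im[s[1],s[0]]
        m=(np.abs(im-col).sum(-1)<70)&(np.abs(P[...,2]-.006)<.008)
        nl,lab,st,_=cv2.connectedComponentsWithStats(m.astype(np.uint8))
        L=lab[s[1],s[0]]
        mm=(lab==L)
        cnt=max(cv2.findContours(mm.astype(np.uint8),0,cv2.CHAIN_APPROX_NONE)[0],key=len)[:,0]
        pts=np.array([w(c,p,.006)[:2] for p in cnt])
        f=least_squares(lambda q:np.hypot(*(pts-q[:2]).T)-.07,pts.mean(0),loss='cauchy',f_scale=.001)
        f3=least_squares(lambda q:np.hypot(*(pts-q[:2]).T)-q[2],[*pts.mean(0),.07],loss='cauchy',f_scale=.001)
        print(n,k,mm.sum(),f.x,f3.x, 'in',np.mean(np.abs(f.fun)<.003))
    for t_,z in [('pan_center',.031),('handle_a',.047),('knob',.083),('green_pocket',.03),('green_mark_c',.006),('jar',0),('big_bolt',0.01),('tape_roll',0),('small_box',0),('wrench',0),('big_nut',0)]:
        l=r.landmark_of(c,t_)
        print(t_,[(np.round(w(c,x['pixel'],z)[:2],3).tolist(),round(x['conf'],2)) for x in l[:3]])
E
python3 b.py
```

```text
scene cam [ 1.05804883 -0.63414536  0.71885204]
scene green 996 [0.46534505 0.20746438] [0.46812289 0.21036239 0.0665593 ] in 0.464
scene white 1725 [0.46572355 0.023515  ] [0.46592118 0.02640471 0.06706603] in 0.46540880503144655
scene yellow 1000 [ 0.46402951 -0.16663547] [ 0.46614399 -0.16784642  0.06797032] in 0.5561797752808989
pan_center [([0.458, -0.165], 0.97), ([0.213, -0.281], 0.95)]
handle_a [([0.116, -0.271], 0.82), ([0.465, -0.074], 0.74), ([0.466, -0.175], 0.72)]
knob [([0.632, 0.213], 0.86)]
green_pocket [([0.603, 0.257], 0.57)]
green_mark_c [([0.466, 0.215], 0.61)]
jar [([0.635, 0.084], 0.72)]
big_bolt []
tape_roll [([0.688, 0.003], 0.57)]
small_box [([0.537, 0.405], 0.64)]
wrench [([0.553, -0.355], 0.88)]
big_nut [([0.637, -0.024], 0.84)]
side cam [-0.0998217   0.52313191  0.7586971 ]
side green 2614 [0.46813541 0.20490909] [0.46722377 0.20601913 0.06819882] in 0.8353658536585366
side white 1690 [0.46734244 0.02218335] [0.46765463 0.02461326 0.06805782] in 0.6666666666666666
side yellow 225633 [0.02936265 0.12387841] [ 0.80102629 -0.30570891  0.92501378] in 0.020556227327690448
pan_center [([0.195, -0.265], 0.95), ([0.461, -0.168], 0.79)]
handle_a [([0.442, -0.263], 0.94), ([0.475, -0.081], 0.88), ([0.282, -0.261], 0.61)]
knob [([0.626, 0.211], 0.91)]
green_pocket [([0.607, 0.244], 0.67)]
green_mark_c []
jar [([0.626, 0.086], 0.83)]
big_bolt [([0.575, 0.042], 0.45)]
tape_roll [([0.689, 0.01], 0.82), ([0.465, -0.171], 0.43)]
small_box [([0.53, 0.396], 0.97)]
wrench [([0.538, -0.347], 0.59)]
big_nut []
```

```bash
cat > c.py <<'E'
from h import *
from scipy.optimize import least_squares
for n in ['scene','side']:
    P=np.load(n+'P.npy');I=np.load(n+'I.npy').astype(int)
    X,Y,Z=P[...,0],P[...,1],P[...,2]
    def box(x0,x1,y0,y1,z0,z1): return (X>x0)&(X<x1)&(Y>y0)&(Y<y1)&(Z>z0)&(Z<z1)
    m=box(.3,.65,-.05,.1,.138,.148); p=np.stack([X[m],Y[m]],1)
    (cx,cy),(a,b),an=cv2.minAreaRect((p*1000).astype(np.float32)); print(n,'beam top',cx,cy,a,b,an,p.mean(0))
    m=box(.38,.54,-.25,-.09,.051,.062); p=np.stack([X[m],Y[m]],1)
    dark=(I.sum(-1)<150)
    m2=m&~dark;p=np.stack([X[m2],Y[m2]],1)
    f=least_squares(lambda q:np.hypot(*(p-q[:2]).T)-q[2],[.463,-.167,.054],loss='cauchy',f_scale=.002);print('rim',f.x,m2.sum())
    m=box(.40,.54,-.32,-.05,.045,.062)&dark;p=np.stack([X[m],Y[m]],1)
    for sgn in (1,-1):
        q=p[(p[:,1]+.167)*sgn>.055]
        if len(q)>5: print('handle',sgn,len(q),q.mean(0),q[:,1].min(),q[:,1].max(),np.median(q[:,0]))
    if len(p)>10:
        q=p; pc=np.polyfit(q[:,1],q[:,0],1);print('line slope dx/dy',pc, 'z',np.percentile(Z[m],[10,50,90]))
    m=box(.56,.70,.13,.29,.09,.110);p=np.stack([X[m],Y[m]],1)
    print('knob top',m.sum(),cv2.minAreaRect((p*1000).astype(np.float32)) if m.sum()>5 else 0, p.mean(0))
    # bed edges
    m=box(.3,.65,-.4,.42,.0035,.0085); 
E
python3 c.py
python3 - <<'E'
import cv2
a=cv2.imread('pics/side0.png')[130:260,110:410];cv2.imwrite('pics/crop_side.png',cv2.resize(a,None,fx=2.6,fy=2.6,interpolation=2))
E
```

```text
scene beam top 469.72515869140625 24.16732406616211 221.01486206054688 38.83197021484375 0.061825528740882874 [0.47906882 0.02083021]
rim [ 0.46134818 -0.16679481  0.05282113] 405
handle 1 202 [ 0.48027541 -0.08373586] -0.11196905289153454 -0.052628168006326186 0.4804209923756293
handle -1 280 [ 0.44708647 -0.25223616] -0.2815433898326774 -0.222555158954376 0.44736727674068233
line slope dx/dy [0.19722703 0.49667319] z [0.04764459 0.0546138  0.05709104]
knob top 221 ((637.7061767578125, 205.0501251220703), (62.784385681152344, 18.533655166625977), 59.554256439208984) [0.63946946 0.20200015]
side beam top 467.1434326171875 25.555953979492188 38.15085983276367 220.91409301757812 89.84771728515625 [0.45773228 0.02677941]
rim [ 0.45754021 -0.16667411  0.05300143] 205
handle 1 106 [ 0.47067232 -0.0899226 ] -0.11195540030115446 -0.06837779950672208 0.47052290218895815
handle -1 107 [ 0.43858935 -0.25107897] -0.2806922267442005 -0.22446563824426127 0.43778919125809573
line slope dx/dy [0.19932383 0.48866384] z [0.04710184 0.05267234 0.0550969 ]
knob top 204 ((634.7228393554688, 204.78250122070312), (62.29460906982422, 18.114545822143555), 56.529666900634766) [0.63298602 0.2057734 ]
```

View pics/crop_side.png

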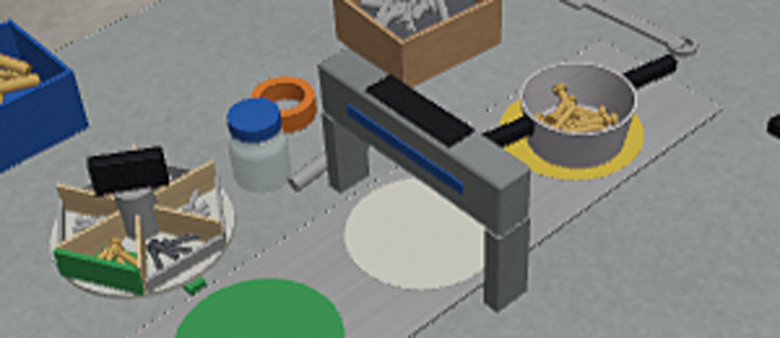

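```bash
cat >> h.py <<'E'
def plan(xyz,yaw,s=None):
    """yaw deg of tool x in world, mod 180"""
    s=s or r.state();M=R.from_rotvec(s['eef_rot']).as_matrix()
    y0=np.degrees(np.arctan2(M[1,0],M[0,0]))
    d=(yaw-y0+90)%180-90
    sh=M.T@(np.array(xyz)-s['tool_pos'])*100
    print('t',round(s['time_s'],2),'pos',np.round(s['tool_pos'],4),'yaw',round(y0,1),'tilt',np.round(M[:2,2],4),'F',np.round(s['ft_force'],1),'gap',round(s['finger_gap'],3))
    print('q',np.round(s['joint_positions'],2))
    print('SHIFT cm',np.round(sh,2),'TURN',round(-d,1),'(alt',round(-d-180*np.sign(-d),1),') rows>=',np.linalg.norm(sh)/6,abs(d)/10.5)
def rows(): pass
E
python3 -c "
from h import *
plan([.4425,-.255,.16],-11)"
```

```text
t 2.7 pos [ 0.2602 -0.6228  0.2313] yaw -67.3 tilt [-0. -0.] F [-0.3  0.4 -0.6] gap 0.999
q [ 1.09  0.58  0.02  1.44 -0.01  1.13 -0.06]
SHIFT cm [-26.91 -31.     7.13] TURN -56.3 (alt 123.7 ) rows>= 6.944301024915101 5.363956246118484
```

Request:
{"method": "apply_moves", "body": {"series": [[[-4.5,-5.2,1.2],-9],[[-9,-10.3,2.4],-18],[[-13.5,-15.5,3.6],-27],[[-18,-20.7,4.8],-36],[[-22.4,-25.8,6],-45],[[-26.9,-31,7.1],-54],[[-26.9,-31,7.1],-56.3],[[-26.9,-31,7.1],-56.3],[[-26.9,-31,7.1],-56.3]], "hand": 0.7, "squeeze": 50}}

```text
time_s: 3.82
tool_pos: [0.4423, -0.2559, 0.1604]
eef_rot: [3.126, -0.303, -0.0]
ft_force: [0.3, -1.4, -0.4]
finger_gap: 0.705
```

```bash
python3 -c "
from h import *
s=r.state()
c=r.camera('wrist');save(c,'w1')
print(c['hand_eye'],c['camera_matrix'],s['tool_pos'])
for t in ['pan_center','handle_b']:print(t,r.landmark_of(c,t))
plan([.4425,-.255,.028],-11)"
```

```text
[[ 9.99999359e-01 -1.96235520e-04 -1.11536852e-03  3.78517614e-04]
 [ 5.42955101e-04  9.47378782e-01  3.20114275e-01 -8.20925484e-02]
 [ 9.93858676e-04 -3.20114675e-01  9.47378281e-01 -1.42882251e-01]
 [ 0.00000000e+00  0.00000000e+00  0.00000000e+00  1.00000000e+00]] [[325.1922621    0.         281.47900933]
 [  0.         325.1922621  203.03916844]
 [  0.           0.           1.        ]] [ 0.44233131 -0.25587416  0.16043881]
pan_center [{'pixel': [77.4, 250.6], 'conf': 0.86}, {'pixel': [281.9, 83.6], 'conf': 0.62}]
handle_b [{'pixel': [19.5, 262.9], 'conf': 0.71}, {'pixel': [283.6, 196.6], 'conf': 0.69}, {'pixel': [136.3, 248.4], 'conf': 0.59}]
t 3.98 pos [ 0.442  -0.2565  0.1604] yaw -11.2 tilt [-0.     -0.0006] F [ 0.3 -0.8 -0.7] gap 0.703
q [ 0.63  0.42 -0.28  1.95  0.16  0.79  0.07]
SHIFT cm [ 0.02 -0.16 13.24] TURN -0.2 (alt 179.8 ) rows>= 2.2073508119460477 0.016010699306227543
```

View pics/w1.png

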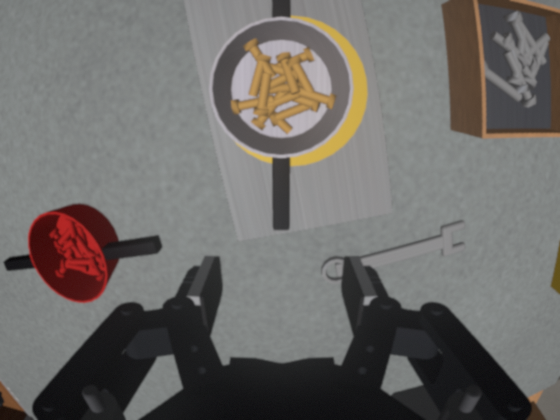

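Wrist view: the aluminium pan is at (282,84) and its near handle at (283,197), centred between the fingers. The red pan is well away at (77,250). Descending.

Request:
{"method": "apply_moves", "body": {"series": [[[0,-0.1,4.5],0],[[0,-0.15,9],0],[[0,-0.15,12],0],[[0,-0.15,13.2],0],[[0,-0.15,13.2],0],[[0,-0.15,13.2],0]]}}

```text
time_s: 4.72
tool_pos: [0.4429, -0.2557, 0.0295]
eef_rot: [3.125, -0.307, 0.003]
ft_force: [0.5, -0.7, 0.0]
finger_gap: 0.698
```

Request:
{"method": "apply_moves", "body": {"series": [[[0,0,0],0],[[0,0,0],0],[[0,0,0],0],[[0,0,0],0],[[0,0,0],0],[[0,0,0],0],[[0,0,0],0],[[0,0,0],0]], "hand": 0, "squeeze": 50}}

```text
time_s: 5.72
tool_pos: [0.4428, -0.2559, 0.03]
eef_rot: [3.125, -0.307, 0.003]
ft_force: [-2.2, -0.1, 6.3]
finger_gap: 0.149
```

```bash
cat > p.py <<'E'
from h import *
from scipy.optimize import least_squares
def pan(cy,cams=('scene','side'),tag=None):
  out=[]
  for n in cams:
    c=r.camera(n);
    if tag: save(c,n+tag)
    d=c['depth'];H,W=d.shape;vv,uu=np.mgrid[0:H,0:W]
    K=c['camera_matrix'];Rm=cv2.Rodrigues(np.array(c['rvec'],float))[0];t=np.array(c['tvec'],float).ravel()
    ray=np.stack([(uu-K[0,2])/K[0,0],(vv-K[1,2])/K[1,1],np.ones((H,W))],-1)
    P=(ray*d[...,None]-t)@Rm;X,Y,Z=P[...,0],P[...,1],P[...,2];I=c['img'].astype(int);dark=I.sum(-1)<150
    m=(abs(X-.467)<.09)&(abs(Y-cy)<.08)&(Z>.051)&(Z<.062)&~dark;p=np.stack([X[m],Y[m]],1)
    if len(p)>20:
      f=least_squares(lambda q:np.hypot(*(p-q[:2]).T)-.053,[.465,cy],loss='cauchy',f_scale=.002);print(n,'rim',np.round(f.x,4),m.sum())
    m=(abs(X-.467)<.06)&(abs(Y-cy)<.125)&(abs(Y-cy)>.06)&(Z>.045)&(Z<.062)&dark
    for sg in(1,-1):
      q=m&((Y-cy)*sg>0)
      if q.sum()>8: print(n,'dark',sg,q.sum(),'x',np.round(X[q].mean(),4),'y',np.round([Y[q].min(),Y[q].max()],4),'slope',np.round(np.polyfit(Y[q],X[q],1)[0],3))
if __name__=='__main__':
  import sys
  pan(float(sys.argv[1]),tag=sys.argv[2])
E
python3 p.py -.167 1; python3 -c "
from h import *
plan([.45,-.066,.028],-11)"
```

```text
scene rim [ 0.462 -0.167] 393
scene dark 1 186 x 0.4806 y [-0.1067 -0.054 ] slope 0.183
scene dark -1 154 x 0.4505 y [-0.2814 -0.2271] slope 0.479
side rim [ 0.4582 -0.1668] 208
side dark 1 97 x 0.471 y [-0.1069 -0.0674] slope 0.204
side dark -1 90 x 0.4387 y [-0.259  -0.2274] slope 0.328
t 5.83 pos [ 0.4429 -0.2559  0.03  ] yaw -11.2 tilt [ 0.0018 -0.0021] F [-1.9  0.   7.5] gap 0.151
q [ 0.57  0.62 -0.2   2.08  0.26  0.47 -0.03]
SHIFT cm [ -2.99 -18.77   0.17] TURN -0.2 (alt 179.8 ) rows>= 3.167797864812137 0.019123469854062727
```

Request:
{"method": "apply_moves", "body": {"series": [[[0,0,-0.1],0],[[-0.15,-1,-0.1],0],[[-0.39,-2.5,-0.1],0],[[-0.7,-4.5,-0.1],0],[[-1.02,-6.5,-0.1],0],[[-1.33,-8.5,-0.1],0],[[-1.65,-10.5,-0.1],0],[[-1.96,-12.5,-0.1],0],[[-2.27,-14.5,-0.1],0],[[-2.59,-16.5,-0.1],0],[[-2.82,-18,-0.1],0],[[-2.97,-18.9,-0.1],0],[[-2.97,-18.94,-0.1],0],[[-2.97,-18.94,-0.1],0]]}}

```text
time_s: 7.58
tool_pos: [0.4504, -0.0644, 0.0306]
eef_rot: [3.125, -0.306, 0.003]
ft_force: [0.2, 0.5, -4.5]
finger_gap: 0.154
```

```bash
python3 p.py .0245 2; python3 -c "
from h import *
plan([.4505,-.0644,.029],-11)"
```

```text
scene rim [0.4698 0.0248] 158
scene dark -1 128 x 0.4573 y [-0.0904 -0.0363] slope 0.396
side rim [0.4656 0.0239] 128
side dark 1 167 x 0.4805 y [0.0845 0.1384] slope 0.202
t 7.67 pos [ 0.4504 -0.0647  0.0306] yaw -11.2 tilt [ 0.0015 -0.002 ] F [-0.7  0.9 -2.9] gap 0.154
q [ 0.13  0.57 -0.13  2.22  0.21  0.36 -0.37]
SHIFT cm [ 0.01 -0.03  0.16] TURN -0.2 (alt 179.8 ) rows>= 0.027084347544059483 0.022497919938482863
```

View pics/scene2.png

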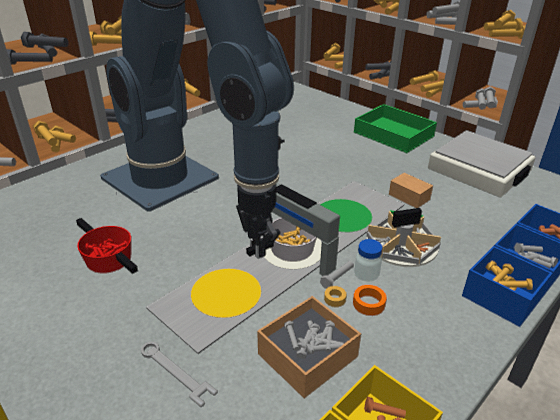

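View pics/side2.png

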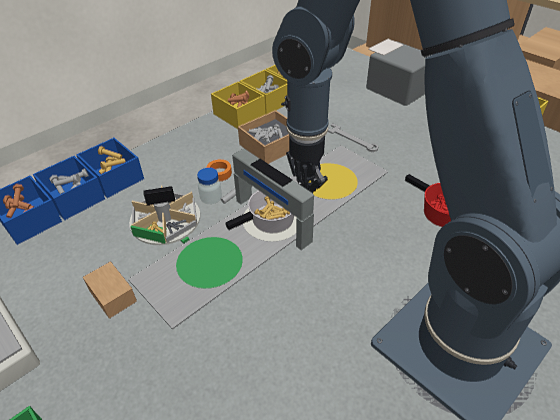

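Scene view: the pan is under the arch on the white disc (293,240), gripper on the near side at (262,242). The rim fits put its centre within about 1 mm of the mark. Releasing.

Request:
{"method": "apply_moves", "body": {"series": [[[0,0,0.05],0],[[0,0,0.05],0],[[0,0,0.05],0],[[0,0,0.05],0],[[0,0,0.05],0],[[0,0,0.05],0],[[0,0,0.05],0]], "hand": 0.65}}

```text
time_s: 8.55
tool_pos: [0.4504, -0.0647, 0.0301]
eef_rot: [3.125, -0.307, 0.003]
ft_force: [0.2, 0.1, -0.5]
finger_gap: 0.653
```

```bash
python3 p.py .0245 3; python3 -c "
from h import *
plan([.4505,-.0744,.20],-11)
plan([.485,.113,.20],-11)"
```

```text
scene rim [0.4697 0.0239] 138
scene dark -1 227 x 0.452 y [-0.0913 -0.0372] slope -0.718
side rim [0.4658 0.0237] 126
side dark 1 165 x 0.4806 y [0.0849 0.1383] slope 0.195
side dark -1 57 x 0.4466 y [-0.0903 -0.0528] slope -1.757
t 8.65 pos [ 0.4504 -0.0647  0.0301] yaw -11.2 tilt [ 0.0015 -0.002 ] F [ 0.  -1.3 -0.3] gap 0.651
q [ 0.13  0.57 -0.13  2.22  0.21  0.36 -0.37]
SHIFT cm [  0.23   0.98 -16.99] TURN -0.2 (alt 179.8 ) rows>= 2.836549353913331 0.022156197165754423
t 8.65 pos [ 0.4504 -0.0647  0.0301] yaw -11.2 tilt [ 0.0015 -0.002 ] F [ 0.  -1.3 -0.3] gap 0.651
q [ 0.13  0.57 -0.13  2.22  0.21  0.36 -0.37]
SHIFT cm [ -0.03 -18.07 -17.02] TURN -0.2 (alt 179.8 ) rows>= 4.1379080200430955 0.022156197165754423
```

Request:
{"method": "apply_moves", "body": {"series": [[[0,0,-4],0],[[0,0.3,-9],0],[[0,0.5,-14],0],[[0,0.5,-17],0],[[0,-2,-17.5],0],[[0,-6,-17.5],0],[[-0.1,-11,-17.5],0],[[-0.15,-16,-17.5],0],[[-0.15,-18,-17],0],[[-0.15,-18,-16],0],[[-0.15,-18,-16],0]]}}

```text
time_s: 10.02
tool_pos: [0.4829, 0.111, 0.1888]
eef_rot: [3.123, -0.309, -0.001]
ft_force: [-0.4, -0.8, -0.2]
finger_gap: 0.652
```

```bash
python3 -c "
from h import *
plan([.4835,.112,.029],-11)
s=r.state()
c=r.camera('wrist');save(c,'w3')
K=c['camera_matrix'];E=c['hand_eye']
for x in r.landmark_of(c,'handle_a')[:3]:
  d=np.array(x['pixel'])-[K[0,2],K[1,2]];rr=np.hypot(*d);th=rr/K[0,0]
  v=E[:3,:3]@np.array([*(d/rr*np.sin(th)),np.cos(th)])
  t=(s['tool_pos'][2]-.047-E[2,3])/v[2];print(x,E[:3,3]+v*t)
"
```

```text
t 10.03 pos [0.4829 0.111  0.1888] yaw -11.3 tilt [-0.0007 -0.0033] F [-0.4 -0.8 -0.2] gap 0.652
q [-0.12  0.37 -0.28  1.95  0.14  0.84 -0.67]
SHIFT cm [ 0.04 -0.17 15.98] TURN -0.3 (alt 179.7 ) rows>= 2.663168096508586 0.02710202878229157
{'pixel': [284.0, 187.8], 'conf': 0.56} [ 0.00234718 -0.00054608  0.14178571]
```

View pics/w3.png

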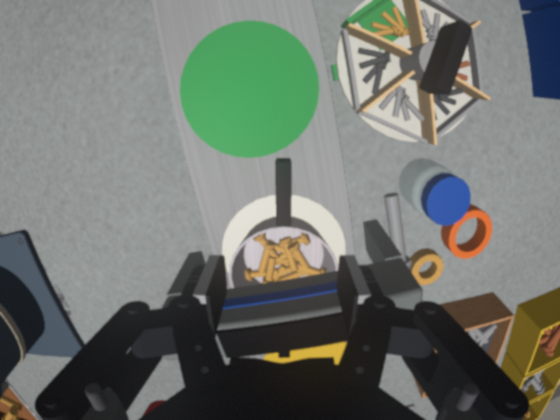

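Wrist view: handle_a at (284,190) on the far side of the arch, between the fingers. The green disc is at (250,88) and the knob at (447,57). Descending and gripping.

Request:
{"method": "apply_moves", "body": {"series": [[[0.1,-0.1,4],0],[[0.1,-0.15,9],0],[[0.1,-0.15,13.5],0],[[0.1,-0.15,15.9],0],[[0.1,-0.15,15.9],0],[[0.1,-0.15,15.9],0]]}}

```text
time_s: 10.88
tool_pos: [0.4856, 0.1114, 0.0316]
eef_rot: [3.124, -0.312, 0.004]
ft_force: [0.5, -0.0, 0.2]
finger_gap: 0.649
```

Request:
{"method": "apply_moves", "body": {"series": [[[0,0,0],0],[[0,0,0],0],[[0,0,0],0],[[0,0,0],0],[[0,0,0],0],[[0,0,0],0],[[0,0,0],0]], "hand": 0}}

```text
time_s: 11.75
tool_pos: [0.486, 0.1116, 0.0324]
eef_rot: [3.124, -0.312, 0.005]
ft_force: [-1.4, -0.3, 8.6]
finger_gap: 0.15
```

```bash
python3 p.py .0238 4; python3 -c "
from h import *
plan([.48,.3,.029],-11)
c=r.camera('wrist');save(c,'w4')
"
cat > g.py <<'E'
from h import *
from scipy.optimize import least_squares
# subpixel-ish: boundary by green-mask in wrist pic w3
s=dict(tool_pos=np.array([.4829,.111,.1888]),eef_rot=np.array([3.123,-.309,-.001]))
I=cv2.cvtColor(cv2.imread('pics/w3.png'),cv2.COLOR_BGR2HSV)
m=cv2.inRange(I,(50,100,60),(80,255,255));m[:, 325:]=0
nl,lab,st,_=cv2.connectedComponentsWithStats(m);L=1+st[1:,4].argmax()
cnt=max(cv2.findContours((lab==L).astype(np.uint8),0,1)[0],key=len)[:,0].astype(float)
c=r.camera('wrist');K=c['camera_matrix'];E=c['hand_eye']
d=cnt-[K[0,2],K[1,2]];rr=np.hypot(*d.T);th=rr/K[0,0]
v=np.c_[d/rr[:,None]*np.sin(th)[:,None],np.cos(th)]@E[:3,:3].T
M=R.from_rotvec(s['eef_rot']).as_matrix();v=v@M.T;o=s['tool_pos']+M@E[:3,3]
p=(o+v*((.006-o[2])/v[:,2])[:,None])[:,:2]
f=least_squares(lambda q:np.hypot(*(p-q[:2]).T)-q[2],[.467,.207,.07]);print(f.x,np.abs(f.fun).max())
E
python3 g.py
```

```text
scene rim [0.4698 0.0241] 200
scene dark -1 198 x 0.4543 y [-0.0898 -0.0364] slope 0.229
side rim [0.4661 0.024 ] 112
side dark 1 97 x 0.4802 y [0.0959 0.1377] slope 0.587
side dark -1 52 x 0.4431 y [-0.0888 -0.0664] slope 0.191
t 11.85 pos [0.486  0.1116 0.0324] yaw -11.4 tilt [ 0.0033 -0.0023] F [-0.4  0.1  7.7] gap 0.152
q [-0.19  0.61 -0.19  2.11  0.26  0.45 -0.79]
SHIFT cm [ -4.31 -18.35   0.29] TURN -0.4 (alt 179.6 ) rows>= 3.141412334397114 0.03814372081029795
[0.46800256 0.20642014 0.06860198] 0.0006635386524146275
```

Request:
{"method": "apply_moves", "body": {"series": [[[0,0,-0.1],0],[[-0.2,-1,-0.1],0],[[-0.51,-2.5,-0.1],0],[[-0.92,-4.5,-0.1],0],[[-1.33,-6.5,-0.1],0],[[-1.74,-8.5,-0.1],0],[[-2.15,-10.5,-0.1],0],[[-2.56,-12.5,-0.1],0],[[-2.97,-14.5,-0.1],0],[[-3.38,-16.5,-0.1],0],[[-3.58,-17.5,-0.05],0],[[-3.67,-17.9,0],0],[[-3.67,-17.92,0],0],[[-3.67,-17.92,0],0]]}}

```text
time_s: 13.7
tool_pos: [0.4856, 0.2936, 0.0324]
eef_rot: [3.123, -0.314, 0.006]
ft_force: [-1.5, -2.9, 6.1]
finger_gap: 0.155
```

```bash
python3 p.py .207 5; python3 -c "
from h import *
plan([.4855,.2946,.032],-11)"
```

```text
scene rim [0.4696 0.2059] 299
scene dark 1 86 x 0.4903 y [0.2686 0.3118] slope 0.218
side rim [0.4659 0.2058] 306
side dark 1 105 x 0.4785 y [0.2671 0.3194] slope 0.382
side dark -1 180 x 0.4465 y [0.0934 0.1467] slope 0.2
t 13.8 pos [0.4856 0.2936 0.0324] yaw -11.5 tilt [ 0.0033 -0.0031] F [-2.  -3.1  6.3] gap 0.149
q [-0.52  0.67 -0.17  1.93  0.21  0.56 -1.03]
SHIFT cm [-0.03 -0.1   0.04] TURN -0.5 (alt 179.5 ) rows>= 0.018420093785494873 0.044958220847588236
```

View pics/side5.png

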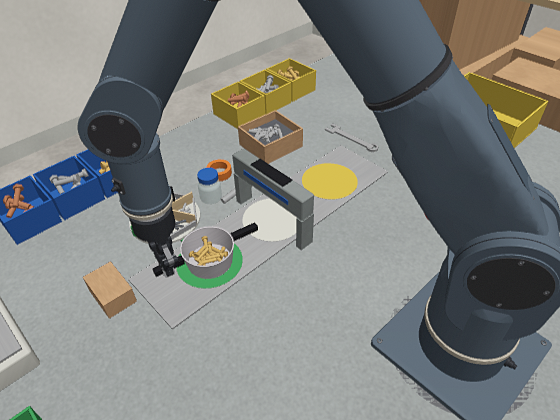

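The side view shows the pan on the green disc at (208,255). The rim fit puts it at (0.468, 0.206), about 1 mm off centre. Releasing and rising.

Request:
{"method": "apply_moves", "body": {"series": [[[0,0,0],0],[[0,0,0],0],[[0,0,0],0],[[0,0,0],0],[[0,0,0],0],[[0,0,0],0],[[0,0,-3],0],[[0,0,-8],0],[[0,0,-13],0],[[0,0,-16],0],[[0,0,-16],0]], "hand": 0.65}}

```text
time_s: 15.18
tool_pos: [0.4861, 0.2949, 0.1949]
eef_rot: [-3.126, 0.314, -0.012]
ft_force: [0.5, 0.1, -0.3]
finger_gap: 0.654
```

```bash
python3 p.py .207 6; python3 c.py|grep knob; sed -i 's/^X//' c.py; python3 - <<'E'
from h import *
for n in ['scene','side']:
    c=r.camera(n);
    for t in ['knob']: print(n,[ (w(c,x['pixel'],.083),x['conf']) for x in r.landmark_of(c,t)[:2]])
    H,W=c['depth'].shape;vv,uu=np.mgrid[0:H,0:W]
    K=c['camera_matrix'];Rm=cv2.Rodrigues(np.array(c['rvec'],float))[0];t=np.array(c['tvec'],float).ravel()
    ray=np.stack([(uu-K[0,2])/K[0,0],(vv-K[1,2])/K[1,1],np.ones((H,W))],-1)
    P=(ray*c['depth'][...,None]-t)@Rm;X,Y,Z=P[...,0],P[...,1],P[...,2]
    m=(abs(X-.635)<.07)&(abs(Y-.205)<.07)&(abs(Z-.101)<.004)&(c['img'].astype(int).sum(-1)<200)
    p=np.stack([X[m],Y[m]],1);print(m.sum(),p.mean(0),cv2.minAreaRect((p*1000).astype(np.float32)))
plan([.635,.206,.2],-32)
E
```

```text
scene rim [0.4694 0.2057] 267
scene dark 1 104 x 0.4901 y [0.2672 0.3176] slope 0.188
side rim [0.4658 0.2054] 300
side dark 1 205 x 0.4817 y [0.2675 0.3194] slope 0.199
side dark -1 171 x 0.4464 y [0.0927 0.147 ] slope 0.186
knob top 221 ((637.7061767578125, 205.0501251220703), (62.784385681152344, 18.533655166625977), 59.554256439208984) [0.63946946 0.20200015]
knob top 204 ((634.7228393554688, 204.78250122070312), (62.29460906982422, 18.114545822143555), 56.529666900634766) [0.63298602 0.2057734 ]
scene [(array([0.63748119, 0.21043508, 0.083     ]), 0.62)]
145 [0.63873565 0.20241047] ((638.396240234375, 204.19354248046875), (60.96212387084961, 19.091053009033203), 57.70730972290039)
side [(array([0.62967999, 0.21021778, 0.083     ]), 0.55)]
48 [0.62399142 0.18914601] ((624.3074951171875, 189.02456665039062), (24.1541748046875, 14.412631034851074), 50.91245651245117)
t 15.47 pos [0.4846 0.2938 0.1913] yaw -11.5 tilt [ 0.0017 -0.0042] F [ 0.1 -0.  -0.1] gap 0.649
q [-0.48  0.46 -0.23  1.78  0.13  0.92 -0.96]
SHIFT cm [16.49  5.61 -0.81] TURN 20.5 (alt -159.5 ) rows>= 2.905998797893855 1.9555109344133352
```

View pics/scene6.png

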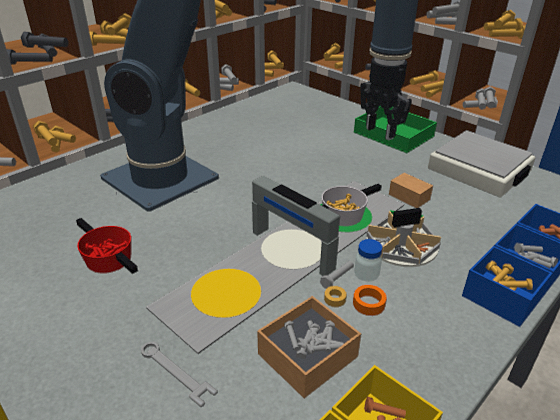

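Request:
{"method": "apply_moves", "body": {"series": [[[4,1.4,-0.5],7],[[9,3.1,-0.8],14],[[14,4.8,-0.8],20.5],[[16.6,5.7,-0.8],20.5],[[16.6,5.7,-0.8],20.5],[[16.6,5.7,-0.8],20.5]]}}

```text
time_s: 16.23
tool_pos: [0.6349, 0.2057, 0.199]
eef_rot: [3.017, -0.863, 0.002]
ft_force: [0.1, 0.3, 0.5]
finger_gap: 0.651
```

```bash
python3 - <<'E'
from h import *
plan([.636,.205,.07],-32)
s=r.state();c=r.camera('wrist');save(c,'w7')
K=c['camera_matrix'];E=c['hand_eye'];M=R.from_rotvec(s['eef_rot']).as_matrix();o=s['tool_pos']+M@E[:3,3]
def wp(px,z):
  d=np.array(px)-[K[0,2],K[1,2]];rr=np.hypot(*d);th=rr/K[0,0]
  v=M@E[:3,:3]@np.array([*(d/rr*np.sin(th)),np.cos(th)]);return o+v*(z-o[2])/v[2]
for x in r.landmark_of(c,'knob')[:2]: print(x,wp(x['pixel'],.083))
E
```

```text
t 16.23 pos [0.6349 0.2057 0.199 ] yaw -31.9 tilt [-0.0002 -0.0041] F [0.1 0.3 0.5] gap 0.651
q [-0.32  0.59 -0.11  1.5   0.07  1.06 -1.01]
SHIFT cm [ 0.1  -0.05 12.9 ] TURN 0.1 (alt -179.9 ) rows>= 2.150677860717542 0.008105496569256621
{'pixel': [280.9, 195.2], 'conf': 0.65} [0.63547922 0.20667863 0.083     ]
```

View pics/w7.png

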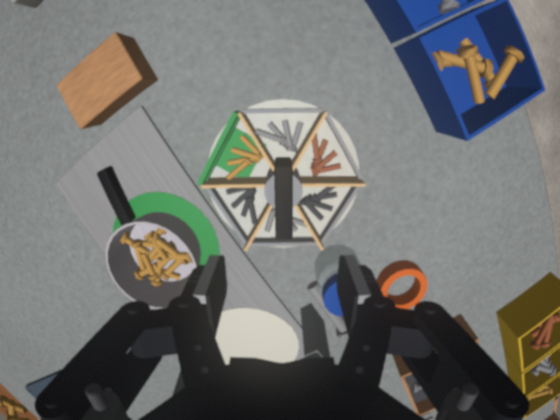

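Wrist view: the knob bar at (283,200) is vertical and centred between the fingers, with the green pocket at (232,150) and the pan at (155,260). Counter-clockwise is the right way to turn, which is a negative turn about the tool's z.

Request:
{"method": "apply_moves", "body": {"series": [[[0.1,0,4],0],[[0.1,-0.05,8.5],0],[[0.1,-0.05,12],0],[[0.1,-0.05,12.8],0],[[0.1,-0.05,12.8],0],[[0.1,-0.05,12.8],0]]}}

```text
time_s: 17.08
tool_pos: [0.6369, 0.2061, 0.0735]
eef_rot: [3.019, -0.862, 0.006]
ft_force: [-0.5, -0.3, 0.4]
finger_gap: 0.648
```

Request:
{"method": "apply_moves", "body": {"series": [[[0,0,0],0],[[0,0,0],0],[[0,0,0],0],[[0,0,0],0],[[0,0,0],0],[[0,0,0],0],[[0,0,0],0]], "hand": 0, "squeeze": 60}}

```text
time_s: 17.95
tool_pos: [0.6373, 0.2063, 0.0745]
eef_rot: [3.02, -0.862, 0.008]
ft_force: [-1.2, -0.5, 5.8]
finger_gap: 0.151
```

```bash
python3 -c "
from h import *
plan([.6357,.206,.07],28);print(r.state()['torque'])"
```

```text
t 17.95 pos [0.6373 0.2063 0.0745] yaw -31.9 tilt [ 0.0043 -0.0023] F [-1.2 -0.5  5.8] gap 0.151
q [-0.33  0.72 -0.1   1.62  0.1   0.8  -1.03]
SHIFT cm [-0.13  0.11  0.45] TURN -59.9 (alt 120.1 ) rows>= 0.0795458264888133 5.700843621301877
[0.02016928 0.39433058 0.01804768]
```

Request:
{"method": "apply_moves", "body": {"series": [[[0,0,0],-4],[[0,0,0],-10],[[0,0,0],-16],[[0,0,0],-22],[[0,0,0],-28],[[0,0,0],-34],[[0,0,0],-40],[[0,0,0],-46],[[0,0,0],-52],[[0,0,0],-57],[[0,0,0],-60],[[0,0,0],-60],[[0,0,0],-60]]}}

```text
time_s: 19.58
tool_pos: [0.6359, 0.2063, 0.0745]
eef_rot: [3.044, 0.763, 0.002]
ft_force: [-5.4, -0.2, 3.4]
finger_gap: 0.154
```

```bash
python3 -c "
from h import *
plan([.6357,.206,.2],28);print(r.state()['torque'])
c=r.camera('wrist');save(c,'w8')"
```

```text
t 19.57 pos [0.6359 0.2063 0.0745] yaw 28.2 tilt [ 0.0019 -0.0028] F [-5.4 -0.2  3.4] gap 0.154
q [-0.16  0.74 -0.39  1.62  0.35  0.86 -0.2 ]
SHIFT cm [ -0.02   0.06 -12.55] TURN 0.2 (alt -179.8 ) rows>= 2.091750367708955 0.015168479655543587
[0.13919034 1.18098805 0.04628852]
```

View pics/w8.png

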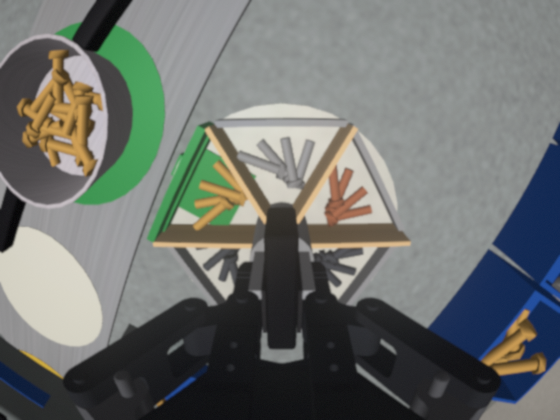

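The green pocket at (195,185) now faces the pan. Opening, rising and checking.

Request:
{"method": "apply_moves", "body": {"series": [[[0,0,0],0],[[0,0,0],0],[[0,0,0],0],[[0,0,0],0],[[0,0,0],0],[[0,0,0],0],[[0,0,-4],0],[[0,0,-9],0],[[0,0,-13],0],[[0,0,-16],0],[[0,0,-16],0],[[0,0,-16],0]], "hand": 0.65}}

```text
time_s: 21.12
tool_pos: [0.6352, 0.2065, 0.2338]
eef_rot: [3.044, 0.763, 0.0]
ft_force: [-0.2, 0.3, -0.2]
finger_gap: 0.647
```

```bash
python3 p.py .207 9; python3 - <<'E'
from h import *
c=r.camera('wrist');save(c,'w9')
c=r.camera('side')
plan([.636,.206,.2],28)
for n in ['scene','side']:
    c=r.camera(n)
    H,W=c['depth'].shape;vv,uu=np.mgrid[0:H,0:W]
    K=c['camera_matrix'];Rm=cv2.Rodrigues(np.array(c['rvec'],float))[0];t=np.array(c['tvec'],float).ravel()
    ray=np.stack([(uu-K[0,2])/K[0,0],(vv-K[1,2])/K[1,1],np.ones((H,W))],-1)
    P=(ray*c['depth'][...,None]-t)@Rm;X,Y,Z=P[...,0],P[...,1],P[...,2]
    m=(abs(X-.635)<.07)&(abs(Y-.205)<.07)&(abs(Z-.100)<.01)&(c['img'].astype(int).sum(-1)<200)
    p=np.stack([X[m],Y[m]],1);print(m.sum(),cv2.minAreaRect((p*1000).astype(np.float32)) if len(p)>5 else 0)
E
```

```text
scene rim [0.4696 0.2055] 276
scene dark 1 103 x 0.4901 y [0.2675 0.3175] slope 0.187
side rim [0.4658 0.2054] 291
side dark 1 206 x 0.4817 y [0.2672 0.3185] slope 0.2
side dark -1 173 x 0.4465 y [0.0935 0.1469] slope 0.212
t 21.32 pos [0.6352 0.2065 0.2334] yaw 28.2 tilt [ 0.0002 -0.0034] F [ 0.7 -0.9 -0.3] gap 0.654
q [-0.13  0.59 -0.45  1.44  0.27  1.17 -0.12]
SHIFT cm [0.05 0.07 3.34] TURN 0.2 (alt -179.8 ) rows>= 0.5564758787788707 0.01541755272306827
122 ((638.0941772460938, 203.41917419433594), (12.61905574798584, 65.71050262451172), 28.594505310058594)
183 ((634.6732177734375, 204.34649658203125), (16.08855628967285, 64.0782241821289), 28.642290115356445)
```

View pics/w9.png

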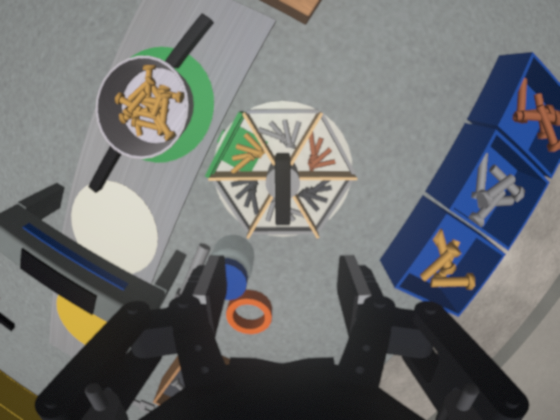

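View pics/scene9.png

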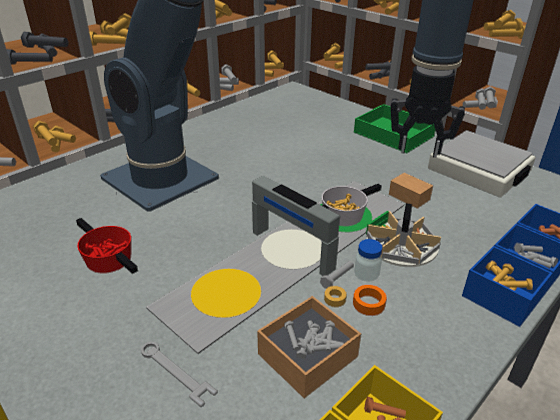

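```bash
python3 -c "
from rig import r
print(r.job_done())"
```

```text
the job is handed in; nothing more can be done
None
```

The job is done and handed in at about 21.5 s of the 72 s; `job_done()` gives no verdict, so these are my own checks.

- **Pan to the white mark:** I slid it by its rear handle to the white mark under the arch and released it. The rim fit put its centre about 1 mm from the mark's centre.
- **Pan to the green mark:** I took it by the handle on the far side, slid it on and released it. After release the centre measured about (0.468, 0.2055), against a mark at about (0.4675, 0.207), so 1–2 mm off.
- **Carousel:** I turned it counter-clockwise by the knob. After I let go, the bar's angle had changed from about 58° to 118.6°, within 1–2° of one notch. The last picture shows the green-fronted pocket facing the pan.

In the last pictures the gripper is open and clear of everything. The other objects look to be where they started, but I compared them by eye only. The scene and side cameras disagreed by about 4 mm in x, and I used the mean.

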